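# Point out the open sample tin and its lid

## Task

One of the three small round tins has lost its lid: show your colleague by pointing. Bring the fingertips to about 3 cm above the middle of the open tin and stay there for two seconds, then do the same above the one loose lid that fits it, then press the log button fully down, gently, and draw back at least 10 cm from it. Touch, push or lift nothing but the button, and point at no other tin or lid: pass high above them.

Things in the scene. Friction and masses are not known exactly. Their poses are not given: they have to be found in the camera images.
- tin_open: the open aluminium tin, without lid, empty: round, 84 mm outside diameter, 50 mm high, wall 2 mm. Origin: centre of its underside on the bench; z up
- tin_large: closed aluminium tin with its lid on, 110 mm diameter (114 mm over the lid), 50 mm high. Origin: centre of its underside
- tin_small: closed aluminium tin with its lid on, 60 mm diameter (64 mm over the lid), 50 mm high. Origin: centre of its underside
- lid_88: loose flat round aluminium lid lying on the bench, 88 mm outside diameter, 12 mm high: slips over a tin of 84 mm. Origin: centre of its underside; z up
- lid_114: loose flat round aluminium lid lying on the bench, 114 mm outside diameter, 12 mm high. Origin: centre of its underside
- lid_64: loose flat round aluminium lid lying on the bench, 64 mm outside diameter, 12 mm high. Origin: centre of its underside
- log_button_top (a point): centre of the top face of the log button, a round grey push button of 28 mm diameter facing up on the small grey logging box (100 x 100 x 40 mm, fixed); 62 mm above the bench when released; the point moves down with the button
- log_button (a joint): travel of the log button: 0 released, 0.006 m fully down; it springs back; about 5 N holds it fully down
- mould: fixed steel compaction mould on a round base plate of 160 mm diameter, with two upright threaded studs with wing nuts; 145 mm high in all. Origin: centre of its underside
- weight: small brass weight, 26 mm diameter, 43 mm high, standing. Origin: centre of its underside
- wing_nut: loose steel wing nut, 42 mm across, 18 mm high. Origin: centre of its underside
- brush: brush lying on the bench beyond the tins. Origin: its underside, about mid-length
- wrench: wrench lying on the bench off to the left. Origin: its underside, about mid-length
- sieve: round steel sieve, 160 mm diameter, 50 mm high, standing off to the right. Origin: centre of its underside
Mind the look-alikes: they are no part of the job. What is shaped like the part that bears log_button_top but blue is not meant. Leave any green look-alike of the lid_88 alone.

How it is judged:
By the outcome, as a careful person would: the job done as asked, in the order asked, and still so for the second after the job is handed in, with the robot touching nothing.
It also fails if it takes over 51 s, if anything falls off the work surface, if the arm or the gripper's body presses on something with over 40 N, if the wrist force passes 120 N, or if a joint passes its speed limit or range.

## Robot

A 7-joint arm with a two-finger parallel gripper is mounted at the origin on the work surface. World frame = base frame: x ahead of the robot, y to its left, z up, the work surface at z = 0. Lengths are in mm, angles in rad, forces in N, time in s.
With the tool pointing down it reaches from about 400 to 850 mm from the base axis. Payload 4.5 kg.
Tool frame: the origin (TCP) lies midway between the tips of the shut fingers; the grasp point (between the pads) lies 19 mm behind it (bot.pinch_z is the distance from the TCP to the grasp point, in mm); x points along the fingers, y is the direction in which the jaws open and shut, and the axes are right-handed (so a half turn about x gives the same grasp; the last joint's range is limited). The gripper opens to 85 mm and grips with 20 to 120 N. Pads are 22 mm wide; open, the fingers measure 114 mm over their backs; the gripper's body (76 mm by 85 mm) begins 54 mm behind the grasp point. The pads swing forward as they close: fully open they stand 13 mm farther back than shut.
Start: joints at [1.299, 0.689, -0.195, 1.565, 0.157, 0.902, -0.215], TCP at [188.189, -596.019, 231.317] pointing down, gripper open.
Joint ranges: [-3.01, 3.01], [-0.46, 2.08], [-1.47, 1.51], [0.13, 2.56], [-1, 4.14], [0.04, 2.09], [-2.66, 2.66]. Speed limits (rad/s): [2.57, 2.57, 3.14, 3.14, 3.14, 3.14, 3.14].

## Interface

Orientations are given as a unit quaternion [w, x, y, z].
In Python, from rig import bot gives the robot as it stands.
- The arm moves only by the tool step_arm, never from a script. Its argument "steps" is a list of rows, each an object with "xyz": the shift along the tool's x, y, z as a fraction of full scale, a list of three; "turn": the turn about the tool's x as a fraction of full scale. A call has 1 to 8 rows; each row shifts and turns the commanded pose from where the row before left it, along the tool's axes as they then stand; what a row does not reach is not made up. Full scale, the value 1, is 50 mm for a shift and 0.08 rad for a turn. A row lasts 1/8 s, in which the tool goes at most 62.5 mm and 10.7 degrees, less where a joint would pass 70% of its speed; a pose out of reach is approached as far as the arm can. A call with a number of a shift or a turn outside -1 to 1 is refused whole. A call with a gripper value outside its range is refused whole. "fingers" is the opening, from -1 (shut) to 1 (fully open), set as the call begins (left out, the last holds). The fingers move at their own pace and stop on an object; "squeeze" is the grip in N (left out, the last holds). Time passes only in rows, so rows that do not move let the fingers close. It gives the time, the measured TCP pose, the force and the opening at its end, in the units of the state.
- bot.read_state(): the state, without advancing time (a new reading comes with each control period).
- bot.snapshot(name): name is "scene" or "top" or "wrist"; returns a dict with "image" (480x640x3 uint8, red, green, blue), "mtx" (3x3 intrinsics, pixels), "R" (3x3) and "t" (3): a world point X has camera coordinates R X + t; the wrist camera has in their place "hand_eye" (4x4, takes a point from camera to tool coordinates, whose origin is the TCP and whose axes are the tool frame's). Camera axes: x right, y down, z forward; pixel columns grow to the right and rows downward; lengths in mm; the calibration is good to about 2 mm. A picture is of the moment at which its call begins: read the wrist's pose just before it. There is no depth.
- bot.hand_in(): hands the job in, once; it reports no verdict.
The state is a dict: "t": time; "qpos": joint angles; "joint_velocities": joint speeds; "joint_torque": joint torques, N m; "ee_pos": TCP position; "tool_rot": TCP orientation; "contact_force": force on the tool from outside, world axes, zero at the start; "ft_torque": the same for the moment, N m; "gripper_width": finger opening in mm.
Only numpy, scipy, OpenCV 4.12 (cv2) and the standard library are available. Lean on these libraries where they do the work, as an engineer would, in place of code of your own. Each camera call takes 0.05 s, during which the arm holds its last target.

## Working session

There is one attempt and no reset: what is moved stays moved. The work goes in short steps, Python scripts to look and compute and a tool call to move; the robot and the scene stay as the last step left them, time stands still between calls to the robot, and variables do not carry over. Pictures are saved under pics/ and viewed, and the job is handed in when it is done.

Besides the shell and the picture viewer there is one more tool, called after "Emit:" as name([rows], argument=value, ...), one row to a line, values as JSON. step_arm: Moves the arm, as the interface text tells. Shift numbers are shares of 50 mm and turn numbers shares of 0.08 rad, none past 1 either way. Its arguments: {"type":"object","properties":{"steps":{"type":"array"},"fingers":{"type":"number"},"squeeze":{"type":"number"}},"required":["steps"]}

```bash
ls; mkdir -p pics
python3 - <<'E'
from rig import bot
import cv2,pickle
s=bot.read_state(); print({k:s[k] for k in('t','ee_pos','tool_rot','gripper_width')})
d={}
for n in("scene","top","wrist"):
    d[n]=bot.snapshot(n); cv2.imwrite(f"pics/{n}0.png",d[n]["image"][:,:,::-1])
pickle.dump(d,open("d0.pkl","wb"))
E
```

```text
pics
{'t': 0.0, 'ee_pos': array([ 187.89245908, -595.37679275,  230.4549522 ]), 'tool_rot': array([-0.10705117, -0.69870969, -0.10837076,  0.69899971]), 'gripper_width': 85.79818749315059}
```

View pics/scene0.png

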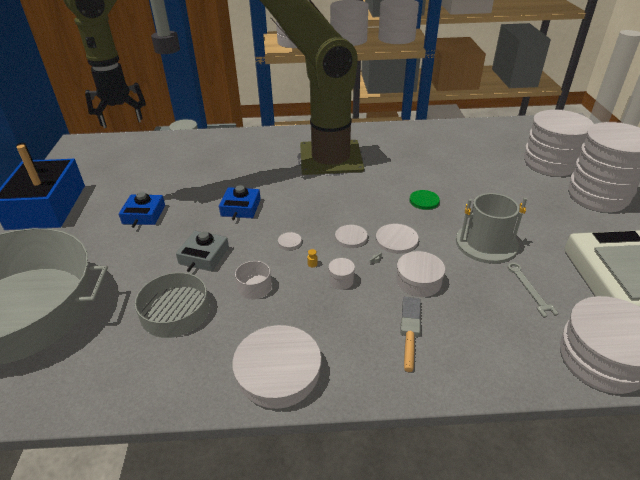

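View pics/top0.png

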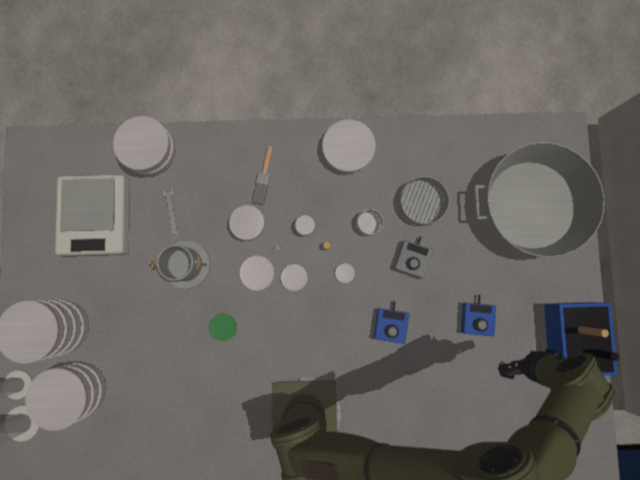

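View pics/wrist0.png

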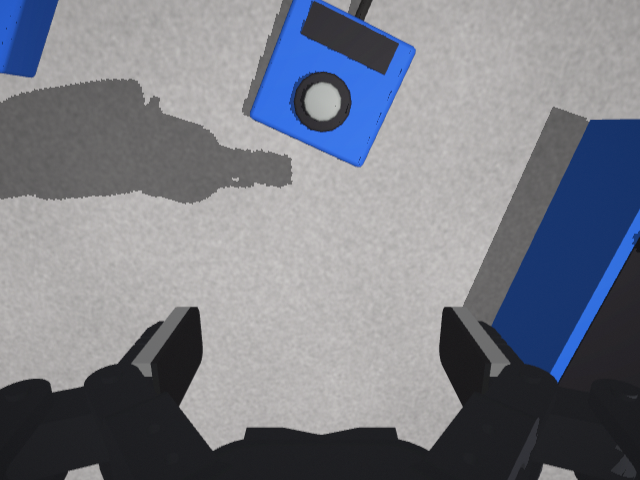

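Top view: the open tin is at (368,222). The closed tins are at (246,222), the large one, and (304,225), the small one. The loose lids are at (257,273) biggest, (294,277) middle and (345,273) smallest, with the green look-alike at (222,327). The grey button box is at (411,260), and the blue look-alike boxes are at (391,325) and (479,319). Next I'll measure them and crop close.

```bash
cat > h.py <<'E'
import numpy as np,cv2,pickle
def ray(d,uv,z):
    K,R,t=d["mtx"],np.array(d["R"]),np.array(d["t"]).ravel()
    c=-R.T@t; v=R.T@np.linalg.inv(K)@np.array([uv[0],uv[1],1.])
    return c+v*(z-c[2])/v[2]
def proj(d,X):
    p=np.array(d["mtx"])@(np.array(d["R"])@np.array(X)+np.array(d["t"]).ravel()); return p[:2]/p[2]
E
python3 - <<'E'
from h import *
from scipy.spatial.transform import Rotation as Ro
d=pickle.load(open("d0.pkl","rb"))
q=[-0.10705117,-0.69870969,-0.10837076,0.69899971]
print(Ro.from_quat(q[1:]+q[:1]).as_matrix().round(3))
im=d["top"]["image"]; 
print("cam",-(np.array(d["top"]["R"]).T@np.array(d["top"]["t"]).ravel()))
hsv=cv2.cvtColor(im,cv2.COLOR_RGB2HSV); 
m=((im.min(2)>135)).astype(np.uint8)
for name,uv,z in[("tin_open",(368,222),50),("large",(246,222),50),("small",(304,225),50),("l114",(257,273),12),("l88",(294,277),12),("l64",(345,273),12)]:
    print(name, im[uv[1],uv[0]])
    n,l,st,c=cv2.connectedComponentsWithStats(m)
    k=l[uv[1],uv[0]]
    if k==0: print("none");continue
    cs,_=cv2.findContours((l==k).astype(np.uint8),cv2.RETR_EXTERNAL,cv2.CHAIN_APPROX_NONE)
    (u,v),r=cv2.minEnclosingCircle(cs[0]); P=ray(d["top"],(u,v),z)
    A=np.linalg.norm(ray(d["top"],(u+1,v),z)-P)
    print(name,(round(u,1),round(v,1)),P.round(1),"dia",round(2*np.sqrt(st[k,4]/np.pi)*A,1),"scene px",proj(d["scene"],P).round(1))
c=im[200:300,220:440]; cv2.imwrite("pics/crop_top.png",cv2.resize(c[:,:,::-1],None,fx=3.6,fy=3.6,interpolation=cv2.INTER_CUBIC))
c=d["scene"]["image"][170:310,170:460]; cv2.imwrite("pics/crop_sc.png",cv2.resize(c[:,:,::-1],None,fx=2.7,fy=2.7,interpolation=cv2.INTER_CUBIC))
E
```

```text
[[-0.001  0.301 -0.954]
 [ 0.002 -0.954 -0.301]
 [-1.    -0.002  0.   ]]
cam [ 389.85242561  -53.16261249 1545.37390282]
tin_open [165 158 155]
tin_open (367.5, 223.0) [ 605.5 -224.    50. ] dia 62.5 scene px [254.9 269.9]
large [158 151 148]
large (246.3, 221.9) [619.8 170.1  50. ] dia 110.3 scene px [419.3 265.8]
small [166 159 157]
small (304.7, 224.4) [606.6 -19.6  50. ] dia 61.1 scene px [339.9 266. ]
l114 [163 156 154]
l114 (256.4, 272.5) [456.1 144.7  12. ] dia 112.1 scene px [395.5 236. ]
l88 [163 155 153]
l88 (293.6, 277.0) [438.   22.2  12. ] dia 85.9 scene px [349.6 234. ]
l64 [166 159 157]
l64 (344.4, 272.7) [ 447.3 -145.7   12. ] dia 62.1 scene px [288.  239.1]
```

View pics/crop_top.png

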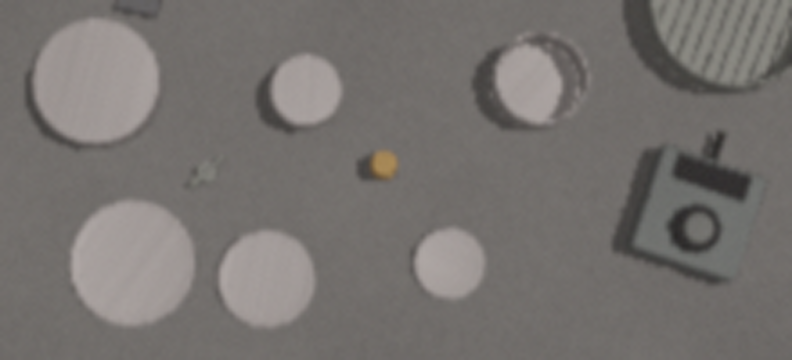

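View pics/crop_sc.png

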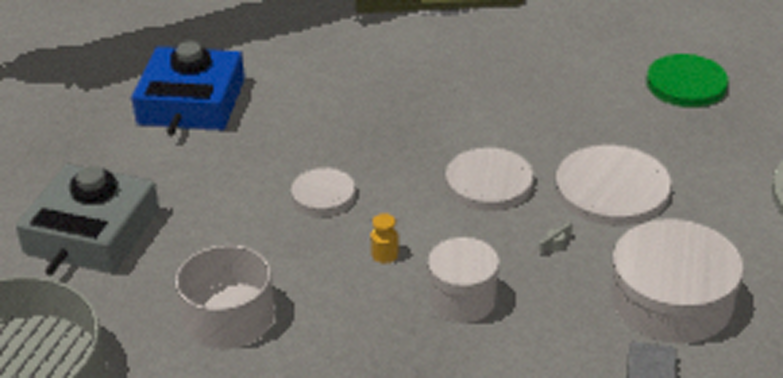

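The crops confirm the choice: the open tin is the one with the visible interior, the middle lid measures 86 mm so it is lid_88, and the grey box is the one to use. Now I'll measure the tin rim and the button in both views.

Run:
```python
from h import *
d=pickle.load(open("d0.pkl","rb"))
T=lambda x,y:((x+.5)/3.6-.5+220,(y+.5)/3.6-.5+200)
S=lambda x,y:((x+.5)/2.7-.5+170,(y+.5)/2.7-.5+170)
for n,a,b,z in[("rim",T(543,79),S(224,273),50),("button",T(697,229),S(93,177),62),("l88",T(267,279),S(489,175),12)]:
    print(n,a,ray(d["top"],a,z).round(1),b,ray(d["scene"],b,z).round(1))
    tri=cv2.triangulatePoints(*[np.array(d[k]["mtx"])@np.c_[np.array(d[k]["R"]),np.array(d[k]["t"]).ravel()] for k in("top","scene")],np.array(a),np.array(b)).ravel()
    print(" tri",(tri[:3]/tri[3]).round(1))
# tool move from current to above tin
```

```text
rim (370.47222222222223, 221.58333333333334) [ 609.9 -233.9   50. ] (252.64814814814815, 270.7962962962963) [ 608.1 -229.2   50. ]
 tri [ 609.6 -231.2   51.6]
button (413.25, 263.25) [ 469.7 -364.2   62. ] (204.12962962962962, 235.24074074074073) [ 476.5 -359.4   62. ]
 tri [ 469.8 -363.1   57. ]
l88 (293.80555555555554, 277.1388888888889) [437.5  21.6  12. ] (350.7962962962963, 234.5) [440.4  25.1  12. ]
 tri [437.7  23.7   9.9]
```

Emit:
step_arm([
  {"xyz": [-0.2, -0.2, -0.4], "turn": 0},
  {"xyz": [-0.2, -0.4, -0.7], "turn": 0},
  {"xyz": [0, -0.5, -0.8], "turn": 0},
  {"xyz": [0, -0.5, -0.8], "turn": 0},
  {"xyz": [0, -0.5, -0.8], "turn": 0},
  {"xyz": [0, -0.5, -0.8], "turn": 0},
  {"xyz": [0, -0.5, -0.8], "turn": 0},
  {"xyz": [0, -0.4, -0.6], "turn": 0},
], fingers=-1, squeeze=20)

```text
t: 1.15
ee_pos: [409.7, -339.5, 252.1]
tool_rot: [0.109, 0.699, 0.109, -0.698]
contact_force: [-0.9, -0.5, 0.3]
gripper_width: -0.0
```

```bash
cat >> h.py <<'E'
from scipy.spatial.transform import Rotation as Ro
def wristcam(s,w):
    q=s["tool_rot"]; T=np.eye(4); T[:3,:3]=Ro.from_quat(np.r_[q[1:],q[0]]).as_matrix(); T[:3,3]=s["ee_pos"]
    M=T@np.array(w["hand_eye"]); R=M[:3,:3].T
    return dict(mtx=np.array(w["mtx"]),R=R,t=-R@M[:3,3],image=w["image"])
def shift(s,X):
    q=s["tool_rot"]; return Ro.from_quat(np.r_[q[1:],q[0]]).as_matrix().T@(np.array(X)-s["ee_pos"])/50
def wshot(name):
    from rig import bot
    s=bot.read_state(); w=bot.snapshot("wrist"); c=wristcam(s,w)
    cv2.imwrite(f"pics/{name}.png",w["image"][:,:,::-1]); pickle.dump((s,c),open(name+".pkl","wb")); return s,c
E
python3 - <<'E'
from h import *
s,c=wshot("w1")
print(s["t"],s["ee_pos"].round(1),proj(c,[609.6,-231.5,50]),proj(c,[470,-363,62]), shift(s,[609.6,-231.5,250]))
E
```

```text
1.15 [ 409.7 -339.5  252.1] [261.17974916 -98.07165556] [370.61927672 150.60372389] [ 0.05159375 -0.83966857 -4.46537103]
```

View pics/w1.png

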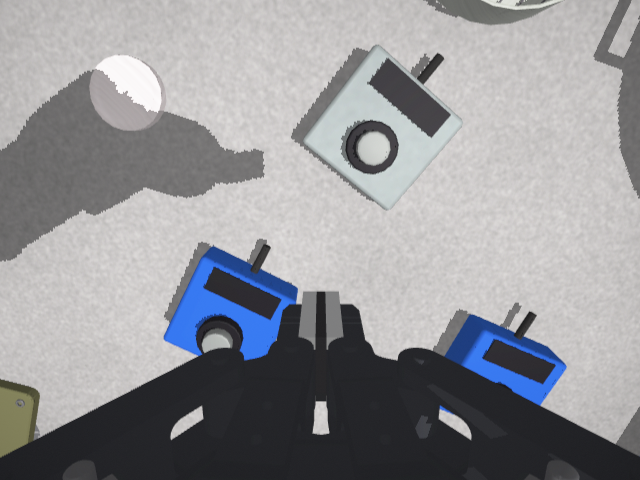

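Emit:
step_arm([
  {"xyz": [0, -0.1, -0.4], "turn": 0},
  {"xyz": [0, -0.2, -0.7], "turn": 0},
  {"xyz": [0, -0.2, -0.7], "turn": 0},
  {"xyz": [0, -0.2, -0.7], "turn": 0},
  {"xyz": [0, -0.1, -0.4], "turn": 0},
  {"xyz": [0, 0, -0.1], "turn": 0},
  {"xyz": [0, 0, 0], "turn": 0},
])

```text
t: 2.08
ee_pos: [537.4, -261.2, 251.2]
tool_rot: [-0.107, -0.699, -0.107, 0.699]
contact_force: [0.4, -0.0, 0.2]
gripper_width: -0.2
```

Run:
```python
from h import *
s,c=pickle.load(open("w1.pkl","rb")); print("btn",ray(c,(373,148),62))
s,c=wshot("w2")
print(s["t"],s["ee_pos"].round(1),proj(c,[609.6,-231.5,50]),shift(s,[609.6,-231.5,80]))
```

```text
btn [ 472.51130281 -364.13177196   62.        ]
2.075 [ 537.4 -261.2  251.2] [311.63348045 114.25674331] [ 3.42270648 -0.13528251 -1.55963287]
```

View pics/w2.png

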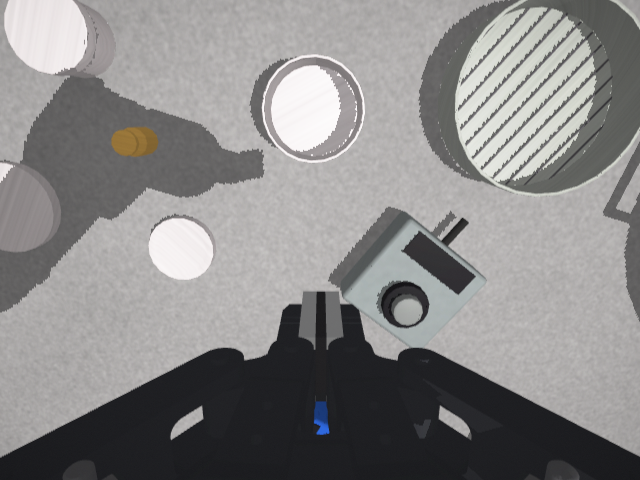

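The rim centre is at (314,108), against a predicted (312,114), so it agrees within about 4 mm. I'll split the difference, centre over it high up, then go down.

Emit:
step_arm([
  {"xyz": [0.2, -0.1, -0.6], "turn": 0},
  {"xyz": [0.4, 0, -0.6], "turn": 0},
  {"xyz": [0.6, 0, -0.4], "turn": 0},
  {"xyz": [0.7, 0, 0], "turn": 0},
  {"xyz": [0.7, 0, 0], "turn": 0},
  {"xyz": [0.5, 0, 0], "turn": 0},
  {"xyz": [0.3, 0, 0], "turn": 0},
  {"xyz": [0, 0, 0], "turn": 0},
])

```text
t: 3.12
ee_pos: [611.9, -231.9, 80.6]
tool_rot: [-0.107, -0.698, -0.107, 0.7]
contact_force: [-0.0, -0.6, 0.8]
gripper_width: 0.0
```

Run:
```python
from h import *
from rig import bot
s,c=pickle.load(open("w2.pkl","rb")); print("rim",ray(c,(313.7,108.3),50),"btn",ray(c,(407,309),62))
d={}
for n in("top","scene"):
    d[n]=bot.snapshot(n)
s=bot.read_state();print(s["t"],s["ee_pos"].round(1),shift(s,[611.5,-232,80]))
a=d["top"]["image"][190:260,330:420];b=d["scene"]["image"][200:320,190:320]
o=np.hstack([cv2.resize(x,(400,400*x.shape[0]//x.shape[1]),interpolation=cv2.INTER_CUBIC)[:300] for x in(a,b)])
cv2.imwrite("pics/t1.png",o[:,:,::-1])
wshot("w3")
```

```text
rim [ 614.49446934 -231.74352608   50.        ] btn [ 475.220667   -362.76554478   62.        ]
3.225 [ 613.5 -231.9   82.3] [ 0.04560193 -0.01060737  0.03897001]
```

View pics/t1.png

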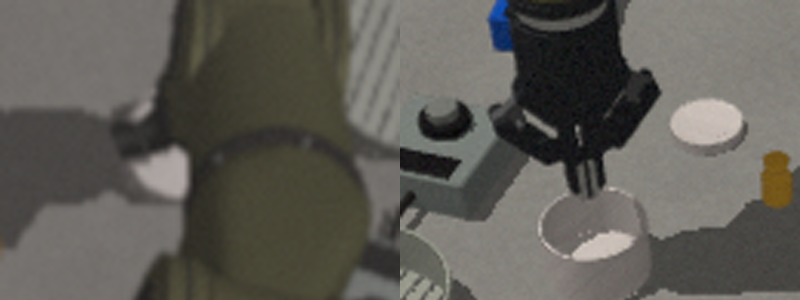

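View pics/w3.png

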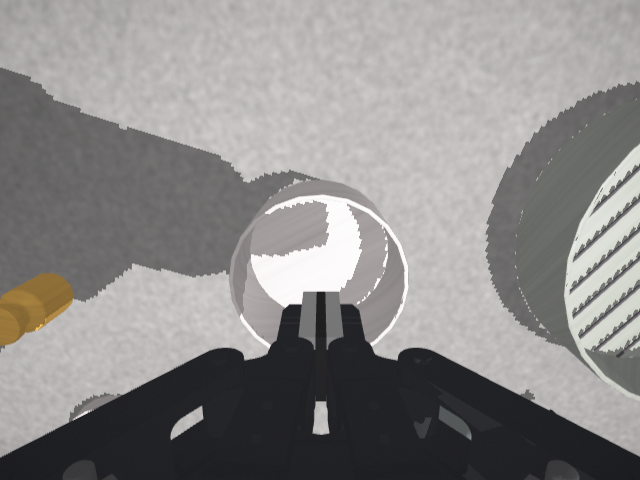

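In w3 the rim is centred at about (319,281), and the tip at (321,298) is over the middle, roughly 30 mm above the rim. Now I'll hold there for 2.5 s or more.

Emit:
step_arm([
  {"xyz": [0.04, 0, 0], "turn": 0},
  {"xyz": [0, 0, 0], "turn": 0},
  {"xyz": [0, 0, 0], "turn": 0},
  {"xyz": [0, 0, 0], "turn": 0},
  {"xyz": [0, 0, 0], "turn": 0},
  {"xyz": [0, 0, 0], "turn": 0},
  {"xyz": [0, 0, 0], "turn": 0},
  {"xyz": [0, 0, 0], "turn": 0},
])

```text
t: 4.28
ee_pos: [613.0, -231.2, 79.3]
tool_rot: [-0.108, -0.699, -0.108, 0.699]
contact_force: [0.6, 0.0, -0.1]
gripper_width: 0.2
```

Emit:
step_arm([
  {"xyz": [0, 0, 0], "turn": 0},
  {"xyz": [0, 0, 0], "turn": 0},
  {"xyz": [0, 0, 0], "turn": 0},
  {"xyz": [0, 0, 0], "turn": 0},
  {"xyz": [0, 0, 0], "turn": 0},
  {"xyz": [0, 0, 0], "turn": 0},
  {"xyz": [0, 0, 0], "turn": 0},
  {"xyz": [0, 0, 0], "turn": 0},
])

```text
t: 5.28
ee_pos: [613.1, -231.2, 79.3]
tool_rot: [-0.108, -0.699, -0.108, 0.699]
contact_force: [-0.8, -0.7, 1.2]
gripper_width: 0.2
```

Emit:
step_arm([
  {"xyz": [0, 0, 0], "turn": 0},
  {"xyz": [0, 0, 0], "turn": 0},
  {"xyz": [0, 0, 0], "turn": 0},
  {"xyz": [0, 0, 0], "turn": 0},
  {"xyz": [0, 0, 0], "turn": 0},
  {"xyz": [0, 0, 0], "turn": 0},
])

```text
t: 6.02
ee_pos: [613.1, -231.2, 79.3]
tool_rot: [0.108, 0.699, 0.108, -0.699]
contact_force: [0.0, 0.7, -0.2]
gripper_width: -0.0
```

Run:
```python
from h import *
from rig import bot
s,c=pickle.load(open("w3.pkl","rb")); print("rim",ray(c,(319,281),50))
s=bot.read_state();print(s["t"],s["qpos"].round(2),s["ee_pos"].round(1),shift(s,[437.8,22.6,250]))
```

```text
rim [ 614.43481292 -231.0146632    50.        ]
6.025 [ 0.36  0.92 -0.13  1.58  0.16  0.65 -1.12] [ 613.1 -231.2   79.3] [-3.41422717 -5.8950238   1.81412822]
```

Emit:
step_arm([
  {"xyz": [-0.4, 0, 0], "turn": 0},
  {"xyz": [-0.7, 0, 0], "turn": 0},
  {"xyz": [-0.8, 0, 0], "turn": 0},
  {"xyz": [-0.8, -0.2, 0.1], "turn": 0},
  {"xyz": [-0.5, -0.4, 0.2], "turn": 0},
  {"xyz": [-0.2, -0.7, 0.2], "turn": 0},
  {"xyz": [0, -0.8, 0.2], "turn": 0},
  {"xyz": [0, -0.8, 0.2], "turn": 0},
])

```text
t: 7.02
ee_pos: [526.2, -105.5, 251.1]
tool_rot: [0.108, 0.7, 0.107, -0.698]
contact_force: [0.3, 0.7, 0.5]
gripper_width: 0.2
```

Emit:
step_arm([
  {"xyz": [0, -0.8, 0.2], "turn": 0},
  {"xyz": [0, -0.8, 0.2], "turn": 0},
  {"xyz": [0, -0.7, 0.2], "turn": 0},
  {"xyz": [0, -0.5, 0.2], "turn": 0},
  {"xyz": [0, -0.2, 0.1], "turn": 0},
  {"xyz": [0, 0, 0], "turn": 0},
  {"xyz": [0, 0, 0], "turn": 0},
])

```text
t: 7.9
ee_pos: [439.4, 22.1, 249.6]
tool_rot: [0.107, 0.699, 0.107, -0.698]
contact_force: [0.2, 0.0, -0.5]
gripper_width: 0.3
```

Run:
```python
from h import *
s,c=wshot("w4")
print(s["t"],s["qpos"].round(2),s["ee_pos"].round(1),shift(s,[437.8,22.6,42]),proj(c,[437.8,22.6,12]))
```

```text
7.9 [-0.05  0.43 -0.15  2.08  0.11  0.65 -1.54] [439.4  22.1 249.6] [ 4.15172959 -0.02347707  0.03210526] [318.73907907 202.52411566]
```

View pics/w4.png

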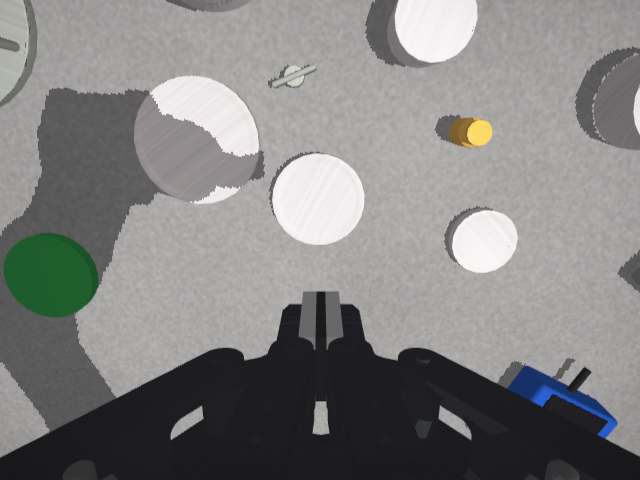

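The lid is at (318,199), against a predicted (319,202), which is about 3 mm further ahead. I'm already at x 439, so I go straight down.

Emit:
step_arm([
  {"xyz": [0.4, 0, 0], "turn": 0},
  {"xyz": [0.7, 0, 0], "turn": 0},
  {"xyz": [0.8, 0, 0], "turn": 0},
  {"xyz": [0.8, 0, 0], "turn": 0},
  {"xyz": [0.7, 0, 0], "turn": 0},
  {"xyz": [0.5, 0, 0], "turn": 0},
  {"xyz": [0.2, 0, 0], "turn": 0},
  {"xyz": [0, 0, 0], "turn": 0},
])

```text
t: 8.95
ee_pos: [438.6, 22.6, 44.0]
tool_rot: [-0.108, -0.699, -0.107, 0.699]
contact_force: [0.1, -0.6, -0.5]
gripper_width: 0.2
```

Run:
```python
from h import *
s,c=pickle.load(open("w4.pkl","rb")); print("lid",ray(c,(318.5,199),12))
s,c=wshot("w5")
print(s["t"],s["ee_pos"].round(1),shift(s,[439.5,22.6,42]))
```

```text
lid [440.97461535  23.82962483  12.        ]
8.95 [438.6  22.6  44. ] [ 0.03925713  0.0058156  -0.01723552]
```

View pics/w5.png

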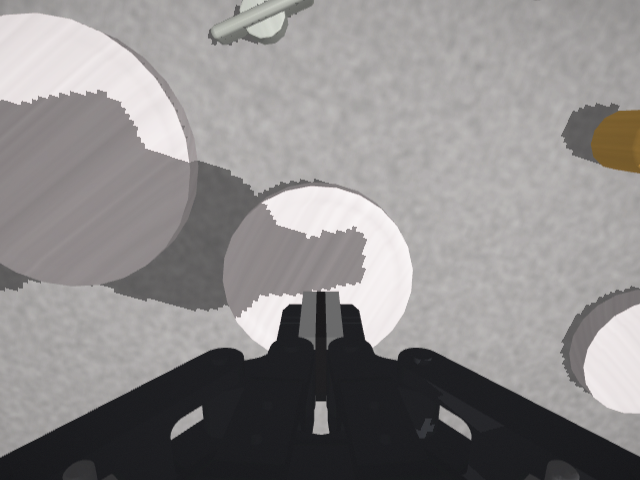

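The lid spans columns 223 to 412, centred at about (318,275), with the tips over the middle. Now I'll hold.

Emit:
step_arm([
  {"xyz": [0.04, 0, -0.02], "turn": 0},
  {"xyz": [0, 0, 0], "turn": 0},
  {"xyz": [0, 0, 0], "turn": 0},
  {"xyz": [0, 0, 0], "turn": 0},
  {"xyz": [0, 0, 0], "turn": 0},
  {"xyz": [0, 0, 0], "turn": 0},
  {"xyz": [0, 0, 0], "turn": 0},
  {"xyz": [0, 0, 0], "turn": 0},
])

```text
t: 10.0
ee_pos: [439.4, 23.3, 42.3]
tool_rot: [0.108, 0.699, 0.108, -0.699]
contact_force: [0.1, -0.3, 0.1]
gripper_width: -0.2
```

Emit:
step_arm([
  {"xyz": [0, 0, 0], "turn": 0},
  {"xyz": [0, 0, 0], "turn": 0},
  {"xyz": [0, 0, 0], "turn": 0},
  {"xyz": [0, 0, 0], "turn": 0},
  {"xyz": [0, 0, 0], "turn": 0},
  {"xyz": [0, 0, 0], "turn": 0},
  {"xyz": [0, 0, 0], "turn": 0},
  {"xyz": [0, 0, 0], "turn": 0},
])

```text
t: 11.0
ee_pos: [439.4, 23.3, 42.3]
tool_rot: [-0.108, -0.699, -0.108, 0.699]
contact_force: [0.1, -0.2, 0.0]
gripper_width: 0.0
```

Emit:
step_arm([
  {"xyz": [0, 0, 0], "turn": 0},
  {"xyz": [0, 0, 0], "turn": 0},
  {"xyz": [0, 0, 0], "turn": 0},
  {"xyz": [0, 0, 0], "turn": 0},
  {"xyz": [0, 0, 0], "turn": 0},
  {"xyz": [0, 0, 0], "turn": 0},
])

```text
t: 11.75
ee_pos: [439.4, 23.3, 42.3]
tool_rot: [0.108, 0.699, 0.108, -0.699]
contact_force: [0.6, 0.3, 0.2]
gripper_width: -0.3
```

Run:
```python
from h import *
from rig import bot
s=bot.read_state();print(s["t"],s["ee_pos"].round(1),shift(s,[520,-185,250]),shift(s,[472.5,-363.5,250]))
```

```text
11.75 [439.4  23.3  42.3] [-4.15427248  4.4589337  -0.28353666] [-4.15410516  7.57739218  1.69702303]
```

Emit:
step_arm([
  {"xyz": [-0.4, 0, 0], "turn": 0},
  {"xyz": [-0.8, 0, 0], "turn": 0},
  {"xyz": [-0.8, 0, 0], "turn": 0},
  {"xyz": [-0.8, 0, 0], "turn": 0},
  {"xyz": [-0.7, 0.2, 0], "turn": 0},
  {"xyz": [-0.5, 0.4, 0], "turn": 0},
  {"xyz": [-0.2, 0.7, -0.1], "turn": 0},
  {"xyz": [0, 0.8, -0.1], "turn": 0},
])

```text
t: 12.75
ee_pos: [481.2, -74.3, 253.4]
tool_rot: [0.108, 0.7, 0.108, -0.698]
contact_force: [0.3, -1.1, -0.6]
gripper_width: -0.2
```

Emit:
step_arm([
  {"xyz": [0, 0.8, -0.1], "turn": 0},
  {"xyz": [0, 0.8, 0], "turn": 0},
  {"xyz": [0, 0.8, 0.2], "turn": 0},
  {"xyz": [0, 0.7, 0.4], "turn": 0},
  {"xyz": [0, 0.7, 0.4], "turn": 0},
  {"xyz": [0, 0.7, 0.4], "turn": 0},
  {"xyz": [0, 0.6, 0.4], "turn": 0},
  {"xyz": [0, 0.4, 0.2], "turn": 0},
])

```text
t: 13.75
ee_pos: [471.2, -366.6, 252.0]
tool_rot: [-0.107, -0.698, -0.107, 0.699]
contact_force: [0.1, -0.0, -0.0]
gripper_width: -0.0
```

Emit:
step_arm([
  {"xyz": [0, 0, 0], "turn": 0},
  {"xyz": [0, 0, 0], "turn": 0},
])

```text
t: 14.0
ee_pos: [473.7, -362.4, 252.2]
tool_rot: [0.108, 0.699, 0.109, -0.698]
contact_force: [-0.2, 0.9, -0.1]
gripper_width: -0.1
```

Run:
```python
from h import *
s,c=wshot("w6")
print(s["t"],s["ee_pos"].round(1),proj(c,[472.5,-363.5,62]),shift(s,[472.5,-363.5,62]))
```

```text
14.0 [ 473.7 -362.4  252.2] [321.21387744 213.22896895] [3.80411853 0.01975615 0.03246645]
```

View pics/w6.png

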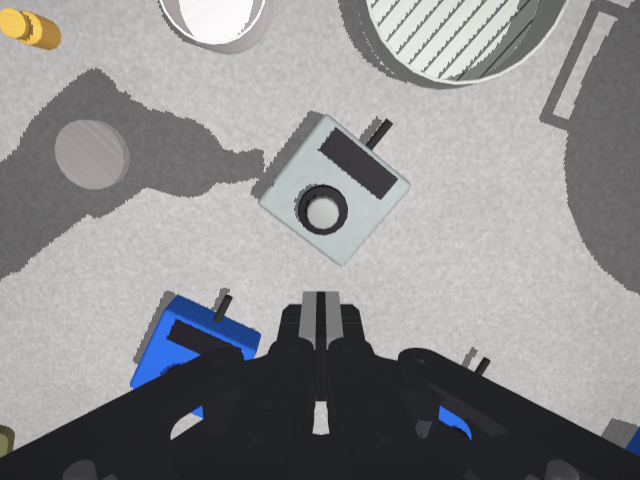

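Button is at (323,212), within 2 px of prediction. I'll descend to about 20 mm above it.

Emit:
step_arm([
  {"xyz": [0.4, 0.02, 0], "turn": 0},
  {"xyz": [0.7, 0, 0], "turn": 0},
  {"xyz": [0.7, 0, 0], "turn": 0},
  {"xyz": [0.7, 0, 0], "turn": 0},
  {"xyz": [0.5, 0, 0], "turn": 0},
  {"xyz": [0.3, 0, 0], "turn": 0},
  {"xyz": [0.1, 0, 0], "turn": 0},
  {"xyz": [0, 0, 0], "turn": 0},
])

```text
t: 15.05
ee_pos: [473.6, -365.5, 82.8]
tool_rot: [0.108, 0.699, 0.108, -0.699]
contact_force: [-0.0, -1.0, 1.1]
gripper_width: 0.1
```

Run:
```python
from h import *
from rig import bot
s,c=pickle.load(open("w6.pkl","rb")); print("btn",ray(c,(323,212),62))
b=bot.snapshot("scene")["image"][190:290,160:260]
cv2.imwrite("pics/s7.png",cv2.resize(b[:,:,::-1],(600,600),interpolation=cv2.INTER_CUBIC))
s,c=wshot("w7")
print(s["t"],s["ee_pos"].round(1),proj(c,[473,-363.5,62]),shift(s,[473,-363.5,62]))
```

```text
btn [ 473.9594438  -364.60882148   62.        ]
15.1 [ 473.7 -365.7   83.1] [314.98749022 293.03941035] [ 0.42227326 -0.04728842  0.00045497]
```

View pics/w7.png

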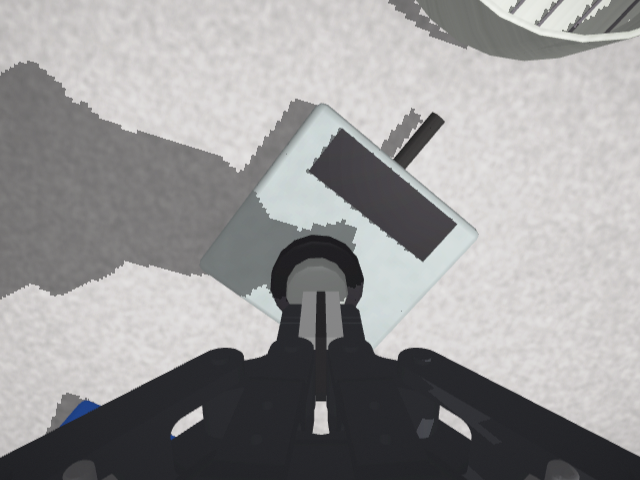

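View pics/s7.png

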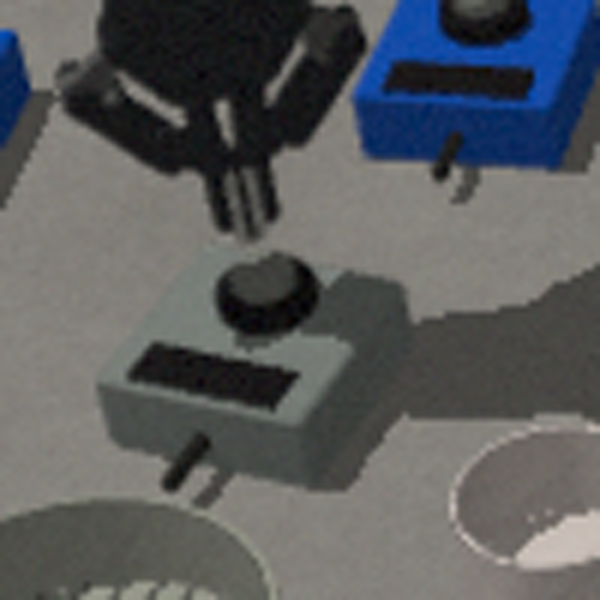

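The button top spans columns 287 to 348, centred about 1.5 mm left of the tips and 2 to 3 mm ahead. I'll correct for that, then press slowly.

Emit:
step_arm([
  {"xyz": [0.1, -0.03, -0.04], "turn": 0},
  {"xyz": [0.1, 0, 0], "turn": 0},
  {"xyz": [0.1, 0, 0], "turn": 0},
  {"xyz": [0.06, 0, 0], "turn": 0},
  {"xyz": [0, 0, 0], "turn": 0},
])

```text
t: 15.78
ee_pos: [474.2, -363.5, 63.9]
tool_rot: [-0.108, -0.699, -0.108, 0.699]
contact_force: [0.0, 1.2, -0.3]
gripper_width: -0.2
```

Emit:
step_arm([
  {"xyz": [0.04, 0, 0], "turn": 0},
  {"xyz": [0.04, 0, 0], "turn": 0},
  {"xyz": [0, 0, 0], "turn": 0},
  {"xyz": [0, 0, 0], "turn": 0},
])

```text
t: 16.27
ee_pos: [474.7, -363.7, 60.5]
tool_rot: [0.108, 0.699, 0.108, -0.699]
contact_force: [0.3, 0.2, 1.8]
gripper_width: 0.0
```

Emit:
step_arm([
  {"xyz": [0.04, 0, 0], "turn": 0},
  {"xyz": [0, 0, 0], "turn": 0},
  {"xyz": [0, 0, 0], "turn": 0},
])

```text
t: 16.65
ee_pos: [474.6, -363.7, 58.5]
tool_rot: [0.108, 0.699, 0.108, -0.699]
contact_force: [0.1, -1.4, 3.6]
gripper_width: 0.2
```

Contact is made and the spring force is rising.

Emit:
step_arm([
  {"xyz": [0.03, 0, 0], "turn": 0},
  {"xyz": [0, 0, 0], "turn": 0},
  {"xyz": [0, 0, 0], "turn": 0},
])

```text
t: 17.02
ee_pos: [474.6, -363.7, 56.9]
tool_rot: [0.108, 0.699, 0.108, -0.699]
contact_force: [-0.4, -0.9, 5.0]
gripper_width: 0.3
```

Emit:
step_arm([
  {"xyz": [0.03, 0, 0], "turn": 0},
  {"xyz": [0, 0, 0], "turn": 0},
  {"xyz": [0, 0, 0], "turn": 0},
])

```text
t: 17.4
ee_pos: [474.7, -363.7, 56.1]
tool_rot: [0.108, 0.699, 0.107, -0.699]
contact_force: [-1.5, 0.2, 9.7]
gripper_width: 0.1
```

Emit:
step_arm([
  {"xyz": [0.02, 0, 0], "turn": 0},
  {"xyz": [0, 0, 0], "turn": 0},
  {"xyz": [0, 0, 0], "turn": 0},
])

```text
t: 17.77
ee_pos: [474.7, -363.7, 55.9]
tool_rot: [0.108, 0.699, 0.107, -0.699]
contact_force: [-2.5, 1.4, 16.8]
gripper_width: 0.0
```

The button is at its stop: z stays near 56 while the force climbs. Now I draw back straight up by about 190 mm.

Emit:
step_arm([
  {"xyz": [-0.2, 0, 0], "turn": 0},
  {"xyz": [-0.5, 0, 0], "turn": 0},
  {"xyz": [-0.8, 0, 0], "turn": 0},
  {"xyz": [-0.8, 0, 0], "turn": 0},
  {"xyz": [-0.8, 0, 0], "turn": 0},
  {"xyz": [-0.5, 0, 0], "turn": 0},
  {"xyz": [-0.2, 0, 0], "turn": 0},
  {"xyz": [0, 0, 0], "turn": 0},
])

```text
t: 18.77
ee_pos: [474.2, -363.3, 243.9]
tool_rot: [-0.108, -0.699, -0.108, 0.699]
contact_force: [1.4, 0.8, -0.4]
gripper_width: 0.0
```

Emit:
step_arm([
  {"xyz": [0, 0, 0], "turn": 0},
  {"xyz": [0, 0, 0], "turn": 0},
  {"xyz": [0, 0, 0], "turn": 0},
  {"xyz": [0, 0, 0], "turn": 0},
])

```text
t: 19.27
ee_pos: [474.4, -363.5, 244.0]
tool_rot: [-0.108, -0.699, -0.108, 0.699]
contact_force: [-0.6, -0.3, -0.7]
gripper_width: 0.0
```

Run:
```python
from h import *
from rig import bot
d0=pickle.load(open("d0.pkl","rb"))
b=bot.snapshot("scene")["image"]; cv2.imwrite("pics/s9.png",b[:,:,::-1])
s=bot.read_state();print(s["t"],s["ee_pos"].round(1),s["contact_force"].round(1),abs(s["joint_velocities"]).max())
```

```text
19.325 [ 474.4 -363.5  244.1] [ 0.7 -0.3 -0.8] 0.0013832957303099248
```

View pics/s9.png

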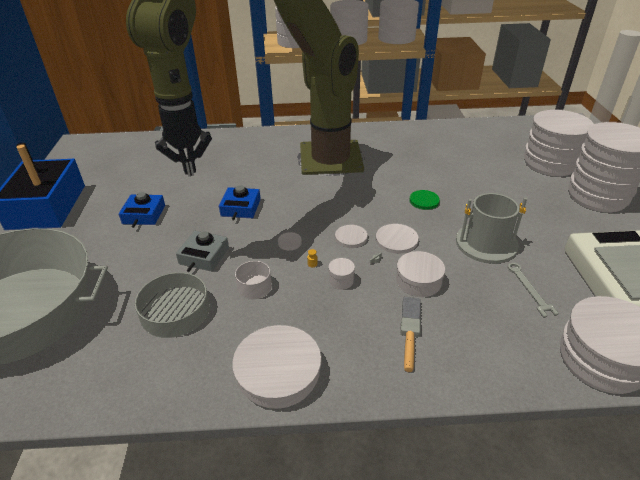

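Everything stands where it did at the start: the open tin is at (254,280), lid_88 at (351,236) and the button at (204,239). The arm is clear and still.

```bash
python3 -c "
from rig import bot
print(bot.hand_in())"
```

```text
the job is handed in; nothing more can be done
None
```

The pointing job is done in the order asked and was handed in at about 19 s, well inside the 51 s limit.

- **Open tin:** I held the shut fingertips about 29 mm above the rim for over 2.7 s, at (613, −231, 79). My estimates of the tin's centre from the different cameras spread about 6 mm in x and 5 mm in y, so I aimed between them.
- **Lid:** I held about 30 mm above lid_88 for over 2.7 s, at (439, 23, 42). It measured 86 mm in the top view, against 62 and 112 mm for the other two. The camera estimates spread about 4 mm.
- **Button:** I pressed the grey box's button to its stop. The tip height settled at 56 mm while the force rose from 5 to about 17 N. That is somewhat more than the 5 N needed, because I made one small extra push to be sure it was fully down.
- **Draw back:** I then rose straight up to z 244, about 18 cm above the button. All passes over other things were at about 250 mm.

In the last picture nothing had visibly moved, and the force reading was back to noise with the arm at rest. I had no reading of the button's travel itself, so "fully down" rests on the tip height and the force.

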